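# Right the sample beaker and clip the thermometer on its rim

### The job

Get the dip-test station ready for the next brine check: the steel beaker has been knocked over, so stand it upright, mouth up, on the mat of the drip tray and let go of it. Then squeeze the clip-on thermometer off the tray's hanger tab and let it clamp onto the beaker's rim, pushed fully down with its stem hanging inside the beaker. The beaker must stay standing in the tray; do not shift the bottles, jar, cups and counter around it.

Things in the scene. Friction and masses are not known exactly. Their poses are not given: they have to be found in the camera images.
- beaker: plain round stainless beaker, open at one end: 60 mm outside diameter, 115 mm long, wall 3 mm, bottom 4 mm thick, 0.24 kg; it starts lying on its side on the table. Origin on its axis at mid-length, 57.5 mm from either end; its z axis runs along its axis from the bottom to the mouth (up when it stands)
- beaker_rim (a point): centre of the beaker's mouth, in the plane of the rim, 57.5 mm along its z axis from its origin
- tray: fixed steel drip tray, 130 mm (x) by 220 mm (y), origin under its centre at table height; lips 9 mm high, 3 mm thick; in it a black ribbed rubber mat, top 5 mm above the table, 120 mm in x and from y = -105 to +80 mm. Near its +y end stands the hanger tab: a steel sheet 3 mm thick, 52 mm wide at the top, mid-plane at y = +95 mm, top edge 115 mm above the table
- clip: clip-on thermometer, 95 g, parked with its jaws over the tray's hanger tab, stem on the mat side. Origin at the roof of its mouth, where the top edge of the clamped wall sits; z up along the stem, x across the clamped wall. White display housing at x = -23 to -5 mm, 30 mm wide in y, z = 4 to 52 mm; blue sprung lever on the +x side. Jaws reach from z = -24 to 0 mm
- clip_grip (a point): where the finger pads should meet to squeeze: x = -3, z = +40 mm in the clip's frame, midway between the flat housing back (x = -23 mm, stays put) and the lever's round thumb bar (10 mm thick, 28 mm long in y) once pressed in to x = +17 mm. The bar's outside is at x = +29 mm when shut, +26 when parked. Fully squeezed, about 8 N, it is 41 mm across and the jaws gape 10 mm; let go, it shuts
- lever (a joint): hinge of the clip's blue lever: 0 shut on nothing, about 0.1 clamped on a 3 mm wall, 0.36 rad fully squeezed
- stem_tip (a point): lower end of the thermometer's steel stem (4.4 mm thick), at x = -10, z = -84 mm in the clip's frame
- brine_bottle: white squeeze bottle with orange nozzle, 57 mm across, 190 tall, standing; origin under its centre; a bystander
- shaker: small spice jar with dark cap, 44 mm across, 96 tall, standing; origin under its centre; a bystander
- spray: white spray bottle, 54x119x262 mm, standing; origin under its centre; a bystander
- blue_cup: closed sample cup with blue cap, 49 mm across, 49 tall, standing; origin under its centre; a bystander
- red_cup: closed sample cup with red cap, 49 mm across, 55 tall, standing; origin under its centre; a bystander
- counter: round grey hand tally counter, 54x50 mm, 20 high, lying; origin under its centre; a bystander

How it is judged:
On the way, in this order (a step that is already met when the one before it is completed fails the run):
1. the beaker stands upright on the tray's mat, let go (angle between beaker's own z axis and vertical below 0.08 rad and z of beaker in the frame of tray between 0.0595 and 0.0665 m and x of beaker in the frame of tray between -0.036 and 0.036 m and y of beaker in the frame of tray between -0.082 and 0.06 m and contact force between the fingers and beaker below 0.05 N and linear speed of beaker below 0.02 m/s), for 0.2 s.
2. the thermometer has been squeezed open to take it off the hanger tab (value of joint lever above 0.15 rad and contact force between the fingers and clip above 0.5 N), for 0.1 s.
3. the thermometer is clamped on the rim of the standing beaker, stem inside (angle between beaker's own z axis and vertical below 0.08 rad and z of beaker in the frame of tray between 0.0595 and 0.0665 m and x of beaker in the frame of tray between -0.036 and 0.036 m and y of beaker in the frame of tray between -0.082 and 0.06 m and z of clip in the frame of beaker between 0.0515 and 0.0635 m and horizontal distance between clip and beaker_rim between 0.0235 and 0.0335 m and horizontal distance between stem_tip and beaker_rim below 0.0265 m and angle between clip's own z axis and vertical below 0.2 rad and value of joint lever between 0.03 and 0.2 rad and contact force between clip and beaker above 0.5 N), for 0.2 s.
At the end, for the whole second after the job is handed in: beaker upright (0.08 rad), flat on the tray's mat inside the lips; thermometer's jaws shut on its wall (lever 0.03 to 0.2 rad), roof of the mouth within 6 mm of rim height and 5 mm of the wall's middle, tilt under 0.2 rad, stem inside the beaker; both at rest (all of step 3 and linear speed of beaker below 0.02 m/s and linear speed of clip below 0.03 m/s); the robot touches nothing.
It fails at once if a bottle, jar, cup or the counter beside the work is shifted by more than 30 mm (distance of any of brine_bottle, shaker, spray, blue_cup, red_cup, counter from where it was at the start of the episode above 0.03 m).
It fails at once if the beaker drops off the table (height (world z) of beaker below -0.03 m).
It also fails if it takes over 72 s, if anything falls off the work surface, if the arm or the gripper's body presses on something with over 40 N, if the wrist force passes 120 N, or if a joint passes its speed limit or range.

### The arm

A 6-joint arm with a two-finger parallel gripper is mounted at the origin on a cart in front of the work surface, level with it; the furniture and walls round the work are solid. World frame = base frame: x ahead of the robot, y to its left, z up, the work surface at z = 0. Lengths are in m, angles in rad, forces in N, time in s.
With the tool pointing down it reaches from about 0.35 to 1 m from the base axis. Payload 7.1 kg.
Tool frame: the origin (TCP) lies between the finger pads; the fingertips stand 22 mm ahead of it and the grasp point (between the pads) lies 3 mm ahead of it; z points along the fingers, y is the line along which they close (so a half turn about z gives the same grasp; the last joint's range is limited). The gripper opens to 85 mm and grips with 20 to 120 N. Pads are 22 mm wide; open, the fingers measure 114 mm over their backs; the gripper's body (76 mm by 85 mm) begins 54 mm behind the grasp point. The pads swing forward as they close: fully open they stand 13 mm farther back than shut.
Start: joints at [1.225, 0.423, 1.63, -0, 1.089, -0.019], TCP at [0.201, 0.592, 0.253] pointing down, gripper open.
Joint ranges: [-3, 3], [-0.9, 2.11], [0.09, 2.58], [-1.31, 4.45], [0.11, 2.69], [-2.54, 2.54]. Speed limits (rad/s): [2.39, 2.39, 3.01, 3.14, 3.14, 3.14].

### API

Orientations are given as a rotation vector (axis times angle).
In Python, from rig import manip gives the robot as it stands. The module is installed in compiled form; this text tells all that it offers. Calls block until the motion is done:
- manip.move_to(position, orientation): joint-space move of the TCP to a pose.
- manip.servo_line(position, orientation=None, rate=0.15): straight line of the TCP; orientation=None keeps the orientation; rate is the mean speed in m/s.
- manip.set_joints(angles): joint-space move.
- manip.command_gripper(opening, f_grip=None): finger opening in m; f_grip is the grip in N (None keeps the last); returns when the fingers have stopped.
- manip.hold(seconds).
- manip.solve_ik(position, orientation): joint angles nearest the present ones, or None.
- manip.camera(name): name is "side" or "top"; returns a dict with "image" (400x640x3 uint8, red, green, blue), "fx", "fy", "cx", "cy" (pixels), "cam_to_world" (4x4, takes a point from camera to world coordinates). Camera axes: x right, y down, z forward; pixel columns grow to the right and rows downward; lengths in m; the calibration is good to about 2 mm. A picture is of the moment at which its call begins. There is no depth.
A pose or a line that the arm cannot do raises manip.IKError and nothing moves.
- manip.sign_off(): hands the job in; it is judged then, once.
Readings, each from a call of its own:
- manip.get_time(): time.
- manip.get_joint_positions(): joint angles.
- manip.get_joint_vel(): joint speeds.
- manip.get_tau(): joint torques, N m.
- manip.get_position(): TCP position.
- manip.get_ee_rot(): TCP orientation.
- manip.get_contact_force(): force on the tool from outside, world axes, zero at the start.
- manip.get_torque(): the same for the moment, N m.
- manip.get_width(): finger opening in m.
- manip.get_grip_force(): force on a finger pad.
Only numpy, scipy, OpenCV 4.12 (cv2) and the standard library are available. Lean on these libraries where they do the work, as an engineer would, in place of code of your own. Each camera call takes 0.05 s, during which the arm holds its last target. There are 200 camera calls.

## Working session

There is one attempt and no reset: what is moved stays moved. The work goes in short steps, each a Python script; the robot and the scene stay as the last script left them, time stands still between calls to the robot, and variables do not carry over. Pictures are saved under pics/ and viewed, at most 10 in all, crops included, and the job is handed in when it is done.

```bash
mkdir -p pics
python3 - <<'E'
from rig import manip
import cv2,numpy as np
for n in("side","top"):
    c=manip.camera(n); cv2.imwrite(f"pics/{n}0.png",c["image"][:,:,::-1])
    print(n,c["fx"],c["fy"],c["cx"],c["cy"]);print(np.round(c["cam_to_world"],4).tolist())
print(manip.get_position(),manip.get_ee_rot(),manip.get_time(),manip.get_width())
E
```

```text
side 414.2695062784259 414.2695062784259 319.6377722106106 192.6756127299362
[[-0.9752, -0.1639, 0.149, 0.3647], [-0.2204, 0.6515, -0.7259, 0.8086], [0.0219, -0.7407, -0.6715, 0.8904], [0.0, 0.0, 0.0, 1.0]]
top 496.98239796646857 496.98239796646857 320.99644339188643 204.00456577420186
[[-0.0215, -0.9863, 0.1638, 0.288], [-0.9997, 0.0227, 0.0057, -0.058], [-0.0093, -0.1637, -0.9865, 1.5036], [0.0, 0.0, 0.0, 1.0]]
[0.20044999 0.59148339 0.25260042] [-5.10969299e-01 -3.09950408e+00  2.20100556e-03] 0.1 0.08538596903432258
```

View pics/top0.png

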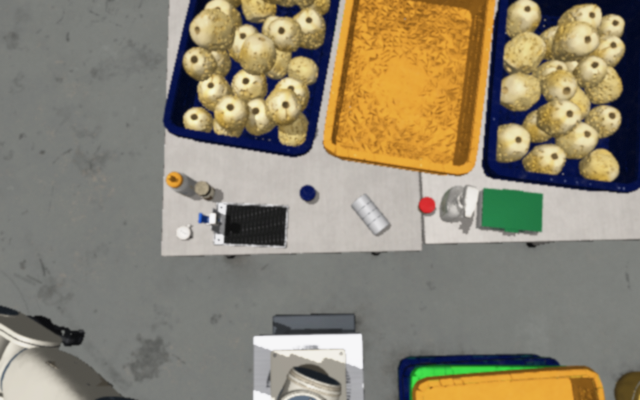

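View pics/side0.png

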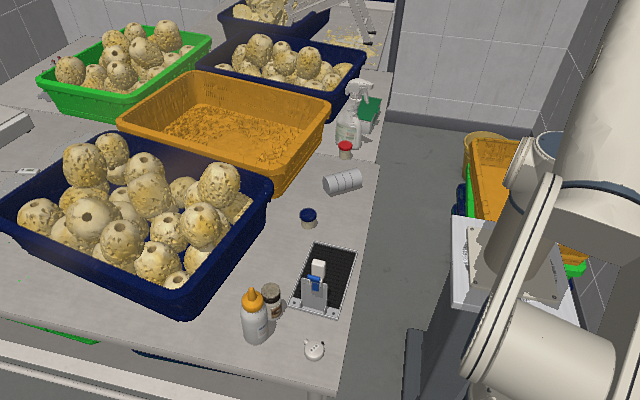

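The top view shows the beaker near (370,214), the tray near (252,225), and the clip near (213,219). In the side view the beaker is at (342,182), and the clip and tab are at (316,280). I'll zoom in for precise pixels.

Run:
```python
import cv2,numpy as np
t=cv2.imread("pics/top0.png");s=cv2.imread("pics/side0.png")
a=cv2.resize(t[165:255,160:300],None,fx=5,fy=5,interpolation=cv2.INTER_CUBIC)
cv2.imwrite("pics/tz.png",a)
b=cv2.resize(t[180:250,335:405],None,fx=5.5,fy=5.5,interpolation=cv2.INTER_CUBIC)
c=cv2.resize(s[155:225,310:380],None,fx=5.5,fy=5.5,interpolation=cv2.INTER_CUBIC)
cv2.imwrite("pics/bz.png",np.hstack([b,c]))
cv2.imwrite("pics/sz.png",cv2.resize(s[235:325,280:365],None,fx=6.5,fy=6.5,interpolation=cv2.INTER_CUBIC))
```

```text
(no output)
```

View pics/tz.png

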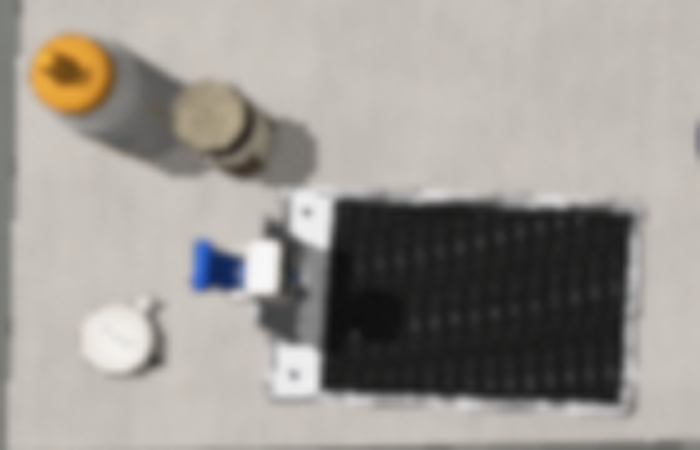

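View pics/bz.png

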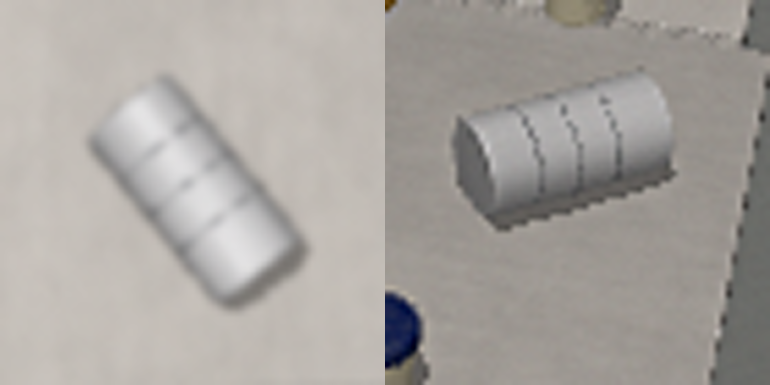

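View pics/sz.png

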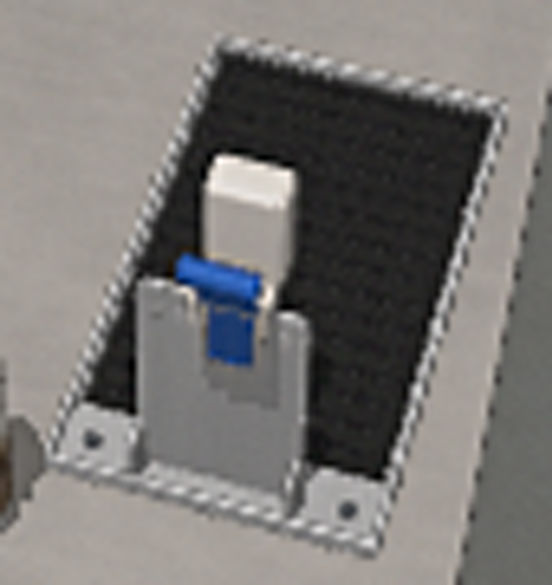

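The pictures gave me the tray corners, the clip's housing and lever, and the beaker outline. I can't yet tell which end of the beaker is the mouth. Next I'll fit the poses and take an enlarged, contrast-stretched look at the beaker ends.

```bash
cat > h.py <<'E'
import numpy as np, cv2
from scipy.optimize import least_squares
from scipy.spatial.transform import Rotation as R
CAM={}
def setcams():
    from rig import manip
    for n in("side","top"):
        CAM[n]=manip.camera(n)
    return CAM
def proj(n,P):
    c=CAM[n];T=np.linalg.inv(c["cam_to_world"]);p=np.atleast_2d(P)@T[:3,:3].T+T[:3,3]
    return np.c_[c["fx"]*p[:,0]/p[:,2]+c["cx"],c["fy"]*p[:,1]/p[:,2]+c["cy"]]
def ray(n,uv,z):
    c=CAM[n];M=np.array(c["cam_to_world"]);d=M[:3,:3]@[(uv[0]-c["cx"])/c["fx"],(uv[1]-c["cy"])/c["fy"],1]
    return M[:3,3]+d*(z-M[2,3])/d[2]
def crop(uv,s,o): return (np.array(uv,float)+.5)/s-.5+np.array(o)
E
python3 - <<'E'
from h import *
setcams()
tc=crop([(285,190),(642,207),(632,412),(270,398)],5,(160,165))  # order: (+x,+y),(+x,-y),(-x,-y),(-x,+y)
sc=crop([(50,462),(222,42),(505,103),(375,552)],6.5,(280,235))
L=np.array([[.065,.11,.009],[.065,-.11,.009],[-.065,-.11,.009],[-.065,.11,.009]])
tabL=np.array([[.026,.0965,.113],[-.026,.0965,.113]]);tabs=crop([(138,281),(308,316)],6.5,(280,235))
def tw(p,Q): return Q@R.from_euler('z',p[2]).as_matrix().T+[p[0],p[1],0]
for use in ("t","s","ts"):
    def f(p):
        r=[]
        if "t" in use:r.append(proj("top",tw(p,L))-tc)
        if "s" in use:r+= [proj("side",tw(p,L))-sc,proj("side",tw(p,tabL))-tabs]
        return np.concatenate(r).ravel()
    s=least_squares(f,[.25,.15,0]);print(use,s.x.round(4),s.fun.round(1))
tp=s.x
# clip features in tray coords given lateral offset a (clip y = -tray x)
def clip(p,Q): # p: a(tray x), yaw dev
    Q=np.array(Q,float);l=np.c_[-Q[:,1],Q[:,0],Q[:,2]]@R.from_euler('z',p[1]).as_matrix().T
    return tw(tp,l+[p[0],.095,.115])
F=[(21,-14,40),(21,14,40),(-5,-15,52),(-23,-15,52),(-23,15,52),(-5,15,52)]
F=np.array(F)/1000
for a in (-.01,0,.01,.02): 
    q=proj("side",clip((a,0),F)); print(a,((q-[280,235]+.5)*6.5).round(0).tolist()); q=proj("top",clip((a,0),F)); print("  top",((q-[160,165]+.5)*5).round(0).tolist())
# beaker
bc=crop([(163,73),(90,140),(228,308),(306,248)],5.5,(335,180))
w=[ray("top",u,.03) for u in bc]; w=np.array(w);print(w.round(4))
print("c",w.mean(0),"len",np.linalg.norm((w[0]+w[1]-w[2]-w[3])/2),"wid",np.linalg.norm(w[0]-w[1]))
for n in ("brine",(71,72),.18),("shak",(213,117),.096),("cnt",(118,338),.02): print(n[0],ray("top",crop(n[1],5,(160,165)),n[2]).round(3))
im=CAM["side"]["image"];
a=cv2.resize(im[165:205,318:368],None,fx=14,fy=14,interpolation=cv2.INTER_CUBIC)
a=cv2.convertScaleAbs(cv2.cvtColor(a,cv2.COLOR_RGB2GRAY),alpha=2,beta=-180);cv2.imwrite("pics/end.png",a)
print(cv2.cvtColor(im,cv2.COLOR_RGB2GRAY)[172:198,320:336])
E
```

```text
t [ 0.4772  0.1641 -0.0639] [-0.1 -0.4  0.4 -0.9  0.1  0.7 -0.4  0.5]
s [ 0.4775  0.1666 -0.0643] [-1.  -0.8 -0.8 -1.3  0.7  0.   0.7 -0.5  2.2  0.9 -1.9  1.2]
ts [ 0.4775  0.1656 -0.0643] [-0.6 -0.5 -0.1 -0.9 -0.5  0.7 -0.9  0.4 -0.8 -1.1 -0.8 -1.6  0.8 -0.2
  0.8 -0.9  2.4  0.6 -1.8  0.9]
-0.01 [[198.0, 272.0], [279.0, 293.0], [218.0, 189.0], [234.0, 149.0], [319.0, 170.0], [304.0, 210.0]]
  top [[205.0, 253.0], [201.0, 303.0], [248.0, 250.0], [280.0, 251.0], [276.0, 306.0], [243.0, 304.0]]
0 [[169.0, 264.0], [250.0, 285.0], [190.0, 182.0], [206.0, 142.0], [290.0, 163.0], [276.0, 203.0]]
  top [[207.0, 235.0], [203.0, 285.0], [249.0, 231.0], [282.0, 233.0], [278.0, 287.0], [245.0, 286.0]]
0.01 [[141.0, 257.0], [221.0, 278.0], [162.0, 175.0], [178.0, 135.0], [262.0, 156.0], [247.0, 196.0]]
  top [[208.0, 217.0], [204.0, 267.0], [250.0, 213.0], [283.0, 215.0], [279.0, 269.0], [246.0, 268.0]]
0.02 [[112.0, 250.0], [192.0, 270.0], [134.0, 168.0], [150.0, 128.0], [234.0, 149.0], [218.0, 189.0]]
  top [[210.0, 199.0], [206.0, 249.0], [252.0, 195.0], [285.0, 197.0], [280.0, 251.0], [248.0
[... 1324 characters left out ...]
 128 152 148 147 144 143 141]
 [150 153 156  96  90  98  99 103 102 106 146 142 137 132 130 127]
 [151 151 156 152  97  94  98 101 101 102 137 130 124 122 120 118]
 [150 152 153 156 123  96  95 100 100 105 128 119 115 111 111 109]
 [149 147 151 154 150 123  98  99 101 102 121 110 105 100 100  96]
 [149 148 145 148 148 148  97  96 100 106 107 101  95  90  87  85]
 [151 149 148 148 147 150 133 102 100  98  89  86  86  89  95  95]
 [150 147 148 149 149 148 152 151  88  78  91  95  93  94  93  93]
 [151 148 149 150 151 149 150 156 151  95  89  93  94  91  88  85]
 [149 150 147 149 149 149 149 149 157 152  95  85  84 144 151 151]
 [150 148 148 148 148 150 150 151 153 154 148 147 145 155 156 154]]
```

View pics/end.png

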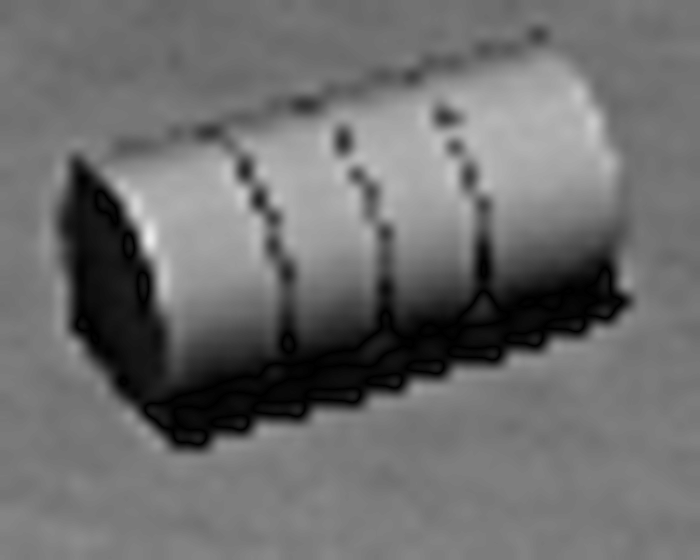

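The enlarged end face is a uniform grey disc (about 100 ± 3) with no rim ring or interior gradient. So the +x+y end is the closed bottom, and the mouth faces −x−y. I'll check the beaker fit and search for reachable grasp and place orientations.

```bash
cat >> h.py <<'E'
TP=np.array([.4775,.1655,-.0643])
def tw(Q,p=TP): return R.from_euler('z',p[2]).as_matrix()@np.array(Q,float)+[p[0],p[1],0]
def rot(h,e,flip):
    d=np.array([np.cos(h),np.sin(h),0]);z=np.cos(e)*d-np.array([0,0,np.sin(e)])
    y=np.cross([0,0,1],d)*(-1 if flip else 1);return np.c_[np.cross(y,z),y,z]
def rv(M): return R.from_matrix(M).as_rotvec()
E
python3 - <<'E'
from h import *
from rig import manip
setcams()
def cyl(x,y,h):
    d=np.array([np.cos(h),np.sin(h),0]);L=np.array([-d[1],d[0],0]);t=np.linspace(0,2*np.pi,200)
    c=lambda s:[x,y,.03]+s*d+.03*(np.outer(np.cos(t),L)+np.outer(np.sin(t),[0,0,1]))
    return c(.0575),c(-.0575)
x,y,h=.4976,-.1964,.65
for dx in ((0,0),(-.003,-.002)):
    b,m=cyl(x+dx[0],y+dx[1],h)
    for n,o,s in(("side",(318,165),14),("top",(335,180),5.5)):
        for P,l in((b,"bot"),(m,"mouth")):
            q=(proj(n,P)-o+.5)*s;print(n,l,"u",q[:,0].min().round(),q[:,0].max().round(),"v",q[:,1].min().round(),q[:,1].max().round())
print("blue",ray("top",(307,193),.049).round(3))
c=np.array([x,y,.03]);d=np.array([np.cos(h),np.sin(h),0])
g=.018;
for f in(0,1):
  for ed in(50,60,70,80,90):
    e=np.radians(ed);M=rot(h,e,f);gp=c-g*d;tcp=gp-.003*M[:,2]
    k=manip.solve_ik(tcp,rv(M));k2=manip.solve_ik(tcp-.1*M[:,2],rv(M))
    print(f,ed,None if k is None else np.round(k,2),k2 is not None,end=" H:")
    for H in range(-180,180,20):
        M2=rot(np.radians(H),np.pi/2-e,1-f);gp2=tw([0,-.02,.064+g])
        t2=gp2-.003*M2[:,2]
        if all(manip.solve_ik(t2+v,rv(M2)) is not None for v in((0,0,0),-.1*M2[:,2],(0,0,.1))):print(H,end=" ")
    print()
for f in (0,1):
    M=rot(TP[2]+ (0),np.pi/2,f);p=tw([-.0035,.092,.155-0]);print("clip",f,p,manip.solve_ik(p+[0,0,.003],rv(M)),manip.solve_ik(p+[0,0,.15],rv(M)))
E
```

```text
side bot u 66.0 180.0 v 159.0 416.0
side mouth u 509.0 634.0 v 34.0 285.0
top bot u 87.0 173.0 v 76.0 146.0
top mouth u 221.0 308.0 v 240.0 309.0
side bot u 81.0 195.0 v 156.0 412.0
side mouth u 523.0 649.0 v 31.0 282.0
top bot u 91.0 177.0 v 81.0 151.0
top mouth u 225.0 312.0 v 245.0 315.0
blue [ 0.564 -0.009  0.049]
0 50 [-0.78  0.74  2.07  1.32  0.72  2.09] True H:-180 -160 -140 -120 -100 -80 -60 0 40 60 80 100 120 140 160 
0 60 [-0.69  0.68  2.06  1.12  0.57  2.35] False H:-180 -160 -140 -120 -100 -80 -60 40 60 80 100 120 140 160 
0 70 None False H:-180 -160 -140 -120 -100 -80 -60 40 60 80 100 120 140 160 
0 80 None False H:-180 -160 -140 -120 -100 -80 -60 0 40 60 80 100 120 140 160 
0 90 None False H:-180 -160 -140 -120 -100 -80 -60 0 20 40 60 80 100 120 140 160 
1 50 [-0.78  0.74  2.07  1.32  0.72 -1.05] True H:-180 -160 -140 -120 -100 -80 -60 0 40 60 80 100 120 140 160 
1 60 [-0.69  0.68  2.06  1.12  0.57 -0.79] True H:-180 -160 -140 -120 -100 -80 -60 40 60 80 100 120 140 160 
1 70 [-0.6   0.64  2.03  0.78  0.48 -0.39] True H:-180 -160 -140 -120 -100 -80 -60 40 60 80 100 120 140 160 
1 80 [-0.51  0.63  2.    0.36  0.47  0.09] True H:-180 -160 -140 -120 -100 -80 -60 0 40 60 80 100 120 140 160 
1 90 [-0.43  0.64  1.95  0.    0.56  0.49] True H:-180 -160 -140 -120 -100 -80 -60 0 20 40 60 80 100 120 140 160 
clip 0 [0.47991876 0.25753477 0.155     ] [ 0.47066336  0.43962569  1.87366577  0.          0.82830119 -1.03583296] [ 0.47066336  0.24640527  1.75906566  0.          1.13612173 -1.03583296]
clip 1 [0.47991876 0.25753477 0.155     ] [0.47066336 0.43962569 1.87366577 0.         0.82830119 2.10575969] [0.47066336 0.24640527 1.75906566 0.         1.13612173 2.10575969]
```

Run:
```python
from h import *
from rig import manip
for ed in(55,60):
 e=np.radians(ed)
 for H in (-80,-60,-20,0,20,40,50,60,80,100):
  M2=rot(np.radians(H),np.pi/2-e,0);gp2=tw([0,-.02,.082]);t2=gp2-.003*M2[:,2]
  print(ed,H,[None if k is None else np.round(k,2).tolist() for k in(manip.solve_ik(t2+v,rv(M2)) for v in((0,0,0),-.08*M2[:,2],(0,0,.12)))])
```

```text
55 -80 [[0.69, 0.8, 1.83, -0.85, 1.26, 1.11], [0.78, 0.75, 1.76, -0.75, 1.39, 1.05], [0.69, 0.59, 1.83, -0.81, 1.4, 0.95]]
55 -60 [[0.74, 0.76, 1.99, -1.13, 1.09, 1.14], [0.86, 0.68, 1.96, -0.98, 1.19, 1.06], [0.74, 0.52, 2.0, -1.03, 1.2, 0.91]]
55 -20 [[0.68, 0.73, 2.32, 4.23, 0.91, 1.47], None, None]
55 0 [[0.49, 0.75, 2.44, 3.62, 1.0, 1.6], [0.63, 0.62, 2.56, 3.76, 0.99, 1.6], [0.49, 0.33, 2.44, 3.83, 0.66, 1.29]]
55 20 [[0.21, 0.76, 2.47, 3.01, 1.05, 1.56], None, [0.21, 0.32, 2.48, 2.94, 0.62, 1.65]]
55 40 [[-0.05, 0.74, 2.41, 2.4, 0.96, 1.57], [-0.23, 0.6, 2.52, 2.2, 0.95, 1.59], [-0.05, 0.34, 2.42, 2.12, 0.71, 1.97]]
55 50 [[-0.13, 0.73, 2.35, 2.1, 0.93, 1.64], [-0.32, 0.59, 2.43, 1.86, 0.92, 1.72], [-0.13, 0.37, 2.35, 1.81, 0.79, 2.08]]
55 60 [[-0.18, 0.72, 2.28, 1.81, 0.92, 1.74], [-0.36, 0.59, 2.33, 1.57, 0.94, 1.84], [-0.18, 0.4, 2.28, 1.56, 0.88, 2.15]]
55 80 [[-0.21, 0.73, 2.11, 1.34, 1.0, 1.92], [-0.36, 0.63, 2.11, 1.15, 1.08, 2.02], [-0.21, 0.46, 2.12, 1.19, 1.08, 2.21]]
55 100 [[-0.18, 0.77, 1.94, 1.0, 1.16, 2.01], [-0.29, 0.7, 1.9, 0.87, 1.27, 2.08], [-0.18, 0.54, 1.9
[... 501 characters left out ...]
 1.39]]
60 20 [[0.2, 0.85, 2.48, 3.0, 1.24, 1.54], None, [0.2, 0.39, 2.51, 2.96, 0.81, 1.62]]
60 40 [[-0.08, 0.81, 2.42, 2.4, 1.11, 1.5], [-0.28, 0.72, 2.53, 2.21, 1.11, 1.47], [-0.08, 0.41, 2.44, 2.2, 0.85, 1.84]]
60 50 [[-0.17, 0.79, 2.35, 2.1, 1.05, 1.57], [-0.37, 0.68, 2.43, 1.88, 1.04, 1.6], [-0.17, 0.42, 2.37, 1.89, 0.9, 1.95]]
60 60 [[-0.22, 0.78, 2.28, 1.83, 1.02, 1.67], [-0.41, 0.67, 2.33, 1.6, 1.04, 1.74], [-0.22, 0.45, 2.3, 1.63, 0.97, 2.03]]
60 80 [[-0.24, 0.78, 2.1, 1.36, 1.08, 1.86], [-0.4, 0.69, 2.1, 1.18, 1.15, 1.94], [-0.24, 0.51, 2.12, 1.24, 1.15, 2.13]]
60 100 [[-0.2, 0.81, 1.93, 1.02, 1.23, 1.97], [-0.32, 0.75, 1.88, 0.9, 1.33, 2.03], [-0.2, 0.58, 1.94, 0.97, 1.35, 2.16]]
```

```bash
cat >> h.py <<'E'
E60=np.radians(60);HB=.65;BC=np.array([.4976,-.1964,.03]);G=.018
E
python3 - <<'E'
from h import *
from rig import manip
M=rot(HB,E60,1);d=np.array([np.cos(HB),np.sin(HB),0]);tcp=BC-G*d-.003*M[:,2]
manip.command_gripper(.085)
pre=tcp-.09*M[:,2]
hi=next(pre+[0,0,h] for h in(.15,.1,.06,.03,0) if manip.solve_ik(pre+[0,0,h],rv(M)) is not None)
manip.move_to(hi,rv(M));manip.servo_line(pre,rate=.2);manip.servo_line(tcp,rate=.1)
print(manip.get_contact_force().round(1))
manip.command_gripper(.05,40)
print(manip.get_width(),manip.get_grip_force(),manip.get_contact_force().round(1))
manip.servo_line(tcp+[0,0,.15],rate=.15)
print(manip.get_width(),manip.get_position(),tcp,hi,manip.get_contact_force().round(1),manip.get_time())
M2=rot(np.radians(80),np.pi/2-E60,0);t2=tw([0,-.02,.0625+G+.08])-.003*M2[:,2]
manip.move_to(t2,rv(M2));print(manip.get_time(),manip.get_width())
setcams();a=CAM["top"]["image"][155:255,180:320];b=CAM["side"]["image"][180:320,240:400]
cv2.imwrite("pics/hold.png",np.hstack([cv2.resize(a,(400,286)),cv2.resize(b,(400,286))])[:,:,::-1])
E
```

```text
[ 0.4 -0.1  0.4]
0.05935748287022109 42.13214713730849 [-2.7 -0.9  5. ]
0.05941496562875431 [ 0.48156869 -0.2078725   0.1817471 ] [ 0.48207637 -0.20820113  0.03259808] [ 0.44625259 -0.23543452  0.26054036] [-0.3  1.4 -1.8] 7.0
9.05 0.05910365352496664
```

View pics/hold.png

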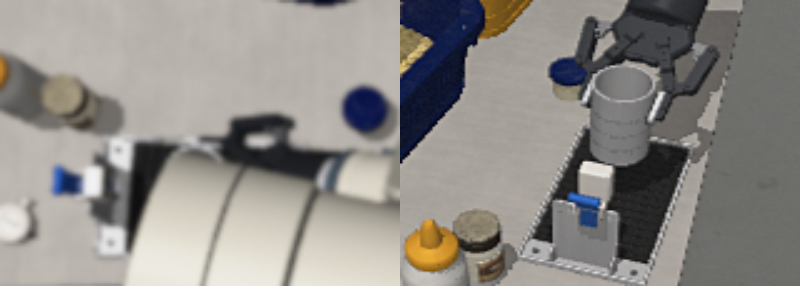

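In the side view the beaker hangs upright over the mat with its open mouth up, at about (622,85). I'll lower it until it touches.

Run:
```python
from h import *
from rig import manip
M2=rot(np.radians(80),np.pi/2-E60,0);t0=tw([0,-.02,.0625+G])-.003*M2[:,2]
manip.servo_line(t0+[0,0,.008],rate=.1);manip.hold(.2);f0=manip.get_contact_force()
for dz in np.arange(.006,-.008,-.001):
    manip.servo_line(t0+[0,0,dz],rate=.02);f=manip.get_contact_force()-f0
    if f[2]>4:break
print(dz,f.round(1),manip.get_position()-t0)
manip.command_gripper(.085);manip.hold(.2)
print(manip.get_contact_force().round(1))
manip.servo_line(manip.get_position()-.11*M2[:,2],rate=.15)
p=manip.get_position();p[2]+=.1
try: manip.servo_line(p,rate=.2)
except manip.IKError: print("nolift")
# go to above the clip
Mc=rot(TP[2],np.pi/2,0);pc=tw([-.0035,.092,.155])
manip.move_to(pc+[-.1,-.06,.17],rv(Mc))
print(manip.get_time())
setcams();a=CAM["top"]["image"][165:255,160:300];b=CAM["side"]["image"][225:325,270:370]
np.savez("pics/after.npz",top=CAM["top"]["image"],side=CAM["side"]["image"])
cv2.imwrite("pics/stand.png",np.hstack([cv2.resize(b,(500,500),interpolation=2),cv2.resize(a,(300,500))])[:,:,::-1])
```

```text
0.003 [ 0.  -1.2  7.4] [9.76382712e-05 8.03261286e-05 3.53022425e-03]
[-1.  -0.5 -0.5]
16.0583
```

View pics/stand.png

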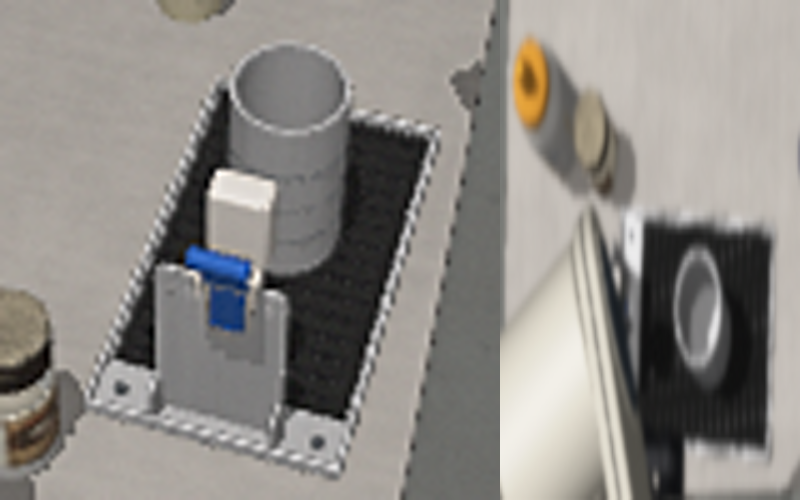

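The beaker stands upright on the mat. Its rim spans about (229–352, 42–140) in the left crop. I'll compare that with the commanded position using both cameras, then squeeze the clip.

Run:
```python
from h import *
from rig import manip
setcams()
t=np.linspace(0,2*np.pi,300);c0=tw([0,-.02,.12])
P=lambda dx,dy:c0+[dx,dy,0]+.03*np.c_[np.cos(t),np.sin(t),0*t]
obs={"side":(229,352,42,138),"top":(673-500,722-500,243,370)}
sc={"side":((270,225),(5,5)),"top":((160,165),(300/140,500/90))}
for n in obs:
    o,s=sc[n]
    def pred(p):
        q=(proj(n,P(*p))-o+.5)*s;return np.array([q[:,0].min(),q[:,0].max(),q[:,1].min(),q[:,1].max()])
    r=least_squares(lambda p:(pred(p)-obs[n])/np.repeat(s,2),[0,0],diff_step=1e-3,x_scale=.001)
    print(n,pred((0,0)).round(),r.x.round(4),r.fun.round(1))
# clip / tab in same side image, current tray pose
F=np.array([(21,-14,40),(21,14,40),(-23,-15,52),(-23,15,52)])/1000
for a in(0,-.0035):
    print([((proj("side",tw([a-q[1],.095+q[0],.115+q[2]]))[0]-(270,225)+.5)*5).round().tolist() for q in F])
print(c0)
```

```text
side [231. 354.  41. 134.] [0.0007 0.0019] [ 0.  -0.   0.3 -0.3]
top [175. 221. 251. 368.] [0.0015 0.0002] [ 0.8 -0.8  0.9 -0.8]
[[180.0, 253.0], [242.0, 269.0], [208.0, 159.0], [273.0, 175.0]]
[[188.0, 255.0], [250.0, 271.0], [216.0, 161.0], [281.0, 177.0]]
[0.47621489 0.14554133 0.12      ]
```

Run:
```python
from h import *
from rig import manip
Mc=rot(TP[2],np.pi/2,0);pc=tw([-.0035,.092,.158])
manip.command_gripper(.075)
manip.move_to(pc+[0,0,.12],rv(Mc));manip.servo_line(pc,rate=.12)
print(manip.get_contact_force().round(1),manip.get_position()-pc)
manip.command_gripper(.038,20);manip.hold(.2)
print(manip.get_width(),manip.get_grip_force(),manip.get_contact_force().round(1))
manip.servo_line(pc+[0,0,.03],rate=.05);print(manip.get_contact_force().round(1),manip.get_width())
manip.servo_line(pc+[0,0,.13],rate=.15)
tgt=tw([0,.0093,.158+.005]);
manip.servo_line(np.r_[tgt[:2],pc[2]+.13],rate=.12);manip.hold(.3)
print(manip.get_contact_force().round(1),manip.get_width(),manip.get_time())
setcams();b=CAM["side"]["image"][165:325,240:400];a=CAM["top"]["image"][175:255,190:290]
cv2.imwrite("pics/clip.png",cv2.resize(b,(600,600),interpolation=2)[:,:,::-1])
```

```text
[ 0.1 -0.2  0.1] [0.00046434 0.00022091 0.00074238]
0.039734354673061925 18.893812894821167 [-2.4 -3.6 12.4]
[ 0.3  0.3 -0.6] 0.03967248342251121
[-0.1 -0.9 -1. ] 0.03956097602283751 21.575
```

View pics/clip.png

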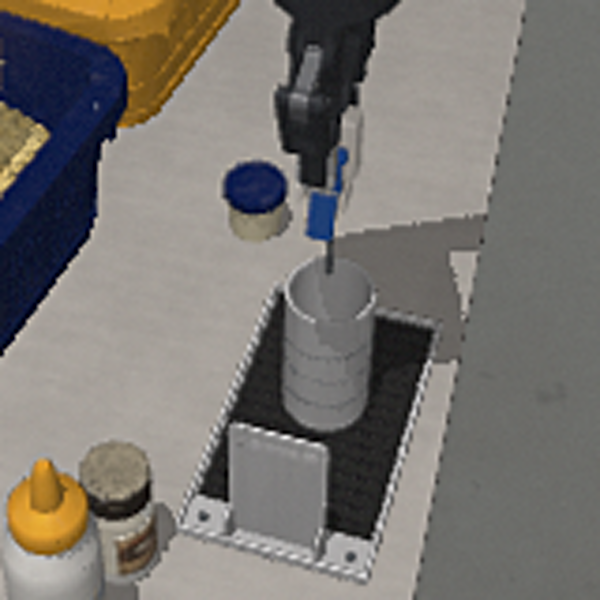

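The clip is off the tab and held above the beaker, with the stem tip near (330,272) in the crop. I'll check numerically whether it tilted in the grip by comparing the model projection with the blue and white pixels.

Run:
```python
from h import *
from rig import manip
setcams();im=CAM["side"]["image"];tp=manip.get_position();print(tp,manip.get_ee_rot())
S=lambda q:((np.array(q)-(240,165)+.5)*3.75).round().tolist()
g=tp-[0,0,.003]
Rz=R.from_euler('z',TP[2]).as_matrix()
def W(q,roll=0,dy=0):  # clip frame mm -> world; grip at (-3,0,40)
    v=(np.array(q,float)-[-3,0,40])/1000; v=R.from_euler('x',roll).as_matrix()@v
    return g+Rz@np.array([-v[1]+dy,v[0],v[2]])
N=["barL","barR","plate top","plate bot","stemtip","housTopR","stemtop"];Q=[(12,-14,40),(12,14,40),(8,0,5),(6,0,-22),(-10,0,-84),(-14,15,52),(-10,0,-24)]
for r in(0,-.2,.2):print(r,[(n,S(proj("side",W(q,r))[0])) for n,q in zip(N,Q)])
hsv=cv2.cvtColor(im,cv2.COLOR_RGB2HSV)[190:245,305:345]
bl=(cv2.inRange(hsv,(100,110,60),(125,255,255))>0);wh=(hsv[...,2]>165)&(hsv[...,1]<60)
g_=cv2.cvtColor(im,cv2.COLOR_RGB2GRAY)[190:245,305:345]
for i in range(0,55):print(190+i,"".join("B" if b else "W" if w else "." if v>120 else "#" if v<50 else "o" for b,w,v in zip(bl[i],wh[i],g_[i])))
```

```text
[0.47807055 0.17494052 0.28799042] [-1.00584095e-01 -3.13996213e+00 -4.77966171e-05]
0 [('barL', [297.0, 148.0]), ('barR', [345.0, 158.0]), ('plate top', [321.0, 192.0]), ('plate bot', [321.0, 222.0]), ('stemtip', [325.0, 273.0]), ('housTopR', [360.0, 113.0]), ('stemtop', [328.0, 206.0])]
-0.2 [('barL', [298.0, 144.0]), ('barR', [345.0, 162.0]), ('plate top', [310.0, 189.0]), ('plate bot', [301.0, 216.0]), ('stemtip', [287.0, 261.0]), ('housTopR', [363.0, 118.0]), ('stemtop', [308.0, 200.0])]
0.2 [('barL', [298.0, 151.0]), ('barR', [345.0, 155.0]), ('plate top', [333.0, 194.0]), ('plate bot', [341.0, 225.0]), ('stemtip', [363.0, 279.0]), ('housTopR', [356.0, 109.0]), ('stemtop', [349.0, 209.0])]
190 .......Wo#ooo...oo############oW........
191 .......Wo###ooo..oooo#o#######o.........
192 .......Wo###oooooooooo########o.........
193 .......Wo###ooooo##########o.o..........
194 .......Wo###ooooo##########o............
195 .......Wo####oooo#########o.............
196 .........####oooo#########.....o........
197 ........Wo#####oo#########W....o........
198 ........Wo################W.W..
[... 1379 characters left out ...]
.WWWWW.oooooooooooooooooo
230 WW.W..W.........W.WWWWoooooooooooooooooo
231 WW....W.W...........WWoooooooooooooooooo
232 W.....WW..WW.......WWWoooooooooooooooooo
233 .........WWW.....WW...oooooooooooooooooo
234 .W..W.......W...WW.ooooooooooooooooooooo
235 WW.WWWWWW......WW.oooooooooooooooooooooo
236 WWWWWWW......WW.oooooooooooooooooooooooo
237 WWWWWWWWW...WWoooooooooooooooooooooooooo
238 .WWWWWWWWWW.W.oooo..oooooooooooooooooooo
239 WWWWWWWWWWWWWoooooo.oooooooooooooooooooo
240 .WWWWWWWW..Wooooooo.oooooooooooooooooooo
241 .WWWWW.W...Wooooooo.oooooooooooooooooooo
242 WWWWWWWWoo.Wooooooo.oooooooooooooooooooo
243 WWWWWW..o##Wooooooo..ooooooooooooo.ooooo
244 ...WWWWoo##W.oooooo..oooooooooooooWooooo
```

The clip hangs straight: predicted stem tip (325,273) against observed (330,272), and bar end (345,158) against (350,155). I'll lower it onto the rim.

Run:
```python
from h import *
from rig import manip
p=manip.get_position();t=np.r_[tw([.0005,.0093,0])[:2],.163]
manip.servo_line(t+[0,0,.034],rate=.1);manip.hold(.2);f0=manip.get_contact_force();m0=manip.get_torque()
for dz in np.arange(.031,-.010,-.0015):
    manip.servo_line(t+[0,0,dz],rate=.03);f=manip.get_contact_force()-f0
    if abs(f[2])>6 or np.hypot(f[0],f[1])>4:break
print(dz.round(4),f.round(1),(manip.get_torque()-m0).round(2),manip.get_position()-t,manip.get_time())
```

```text
0.025 [-0.5  0.9 14.1] [ 0.09  0.29 -0.01] [0.00108426 0.00053895 0.02639051] 24.2833
```

The jaws touched the rim at their lower edge. Only the lever jaw swings outward, so the open gape is centred at about clip x = +3.5. I need to shift inward (−y) by about 4 mm and slightly +x.

Run:
```python
from h import *
from rig import manip
t=np.r_[tw([.0005,.0093,0])[:2],.163]
manip.servo_line(t+[0,0,.034],rate=.05)
t=np.r_[tw([.0022,.0052,0])[:2],.163]
manip.servo_line(t+[0,0,.034],rate=.03);manip.hold(.2);f0=manip.get_contact_force();m0=manip.get_torque()
for dz in np.arange(.031,-.010,-.0015):
    manip.servo_line(t+[0,0,dz],rate=.03);f=manip.get_contact_force()-f0
    if abs(f[2])>6 or np.hypot(f[0],f[1])>4:break
print(dz.round(4),f.round(1),(manip.get_torque()-m0).round(2),manip.get_position()-t,manip.get_time())
```

```text
0.001 [-2.2  0.2  7.4] [ 0.15  0.2  -0.1 ] [0.00070272 0.00039377 0.00183222] 30.3667
```

Run:
```python
from h import *
from rig import manip
p=np.r_[tw([.0022,.0052,0])[:2],.164];f0=manip.get_contact_force()
for s in (.001,.002,.003):
    q=p+R.from_euler('z',TP[2]).as_matrix()@[0,s,0];manip.servo_line(q,rate=.02);f=manip.get_contact_force()-f0
    if abs(f[1])>2.5:break
print(s,f.round(1))
for w in(.045,.05,.055,.065,.075):manip.command_gripper(w)
manip.hold(.3);print(manip.get_width(),manip.get_contact_force().round(1),manip.get_time())
manip.servo_line(q+[0,0,.12],rate=.08)
manip.move_to(q+[-.1,-.12,.2],manip.get_ee_rot());manip.hold(.3)
setcams();b=CAM["side"]["image"][205:325,260:380]
cv2.imwrite("pics/final.png",cv2.resize(b,(600,600),interpolation=2)[:,:,::-1]);print(manip.get_time())
Rz=R.from_euler('z',TP[2]).as_matrix()
for n,v in(("barL",(21,-14,40)),("barR",(21,14,40)),("hTL",(-23,-15,52)),("hTR",(-23,15,52))):
    print(n,((proj("side",tw([0-v[1]/1e3,.0085+v[0]/1e3,.12+v[2]/1e3]))[0]-(260,205)+.5)*5).round())
```

```text
0.003 [ 1.5 -0.1 -1.4]
0.07497282127739667 [ 0.5  0.5 -0.1] 32.6333
35.4167
barL [288. 200.]
barR [346. 214.]
hTL [313. 115.]
hTR [374. 129.]
```

View pics/final.png

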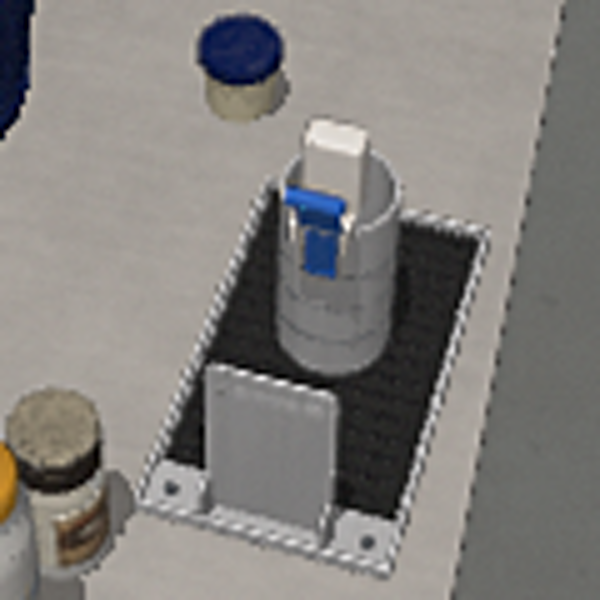

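The clip is clamped upright on the standing beaker's rim. The bar ends at (288,195) and (346,208) agree with the fully seated prediction to about 1 px, so I'm handing in.

```bash
python3 -c "
from rig import manip
print(manip.sign_off())"
```

```text
the job is handed in; nothing more can be done
None
```

I handed the job in at about 35 s: the beaker stands upright on the tray's mat with the thermometer clamped on its rim, stem inside. The camera shows the clip seated to within about 2 mm, but I got no verdict back.

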